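# Free the belt tensioner and hold its arm back

### The job

I want to slip a belt onto this little drive plate. Turn the T-shaped clamp knob a full quarter turn counter-clockwise (seen from above) to unlock the tensioner arm, then swing the sprung arm by its upright post back past the click of the ratchet pawl until it is almost at its back stop. Finish while still holding the arm there, with its spring load on the gripper and not on the pawl, and leave the loose things around the plate where they are.

Things in the scene. Friction and masses are not known exactly. Their poses are not given: they have to be found in the camera images.
- belt_tensioner: the drive plate, a fixed aluminium plate 150 mm (its x) by 250 mm (its y) with its top at 14 mm; it carries two small toothed pulleys, the tensioner arm, the ratchet pawl and the clamp knob. It is bolted down and cannot move. Origin: centre of its underside; z up. Everything on it except the knob and the post stays below 50 mm height
- pivot (a point): the pivot of the tensioner arm, 30 mm above the desk; the arm turns about the vertical through this point
- post (a point): centre of the upright black grip post at the end of the arm, 72 mm above the desk and 110 mm from the pivot; the post is round, 16 mm in diameter (19 mm at its rim on top), free between 50 mm and 92 mm height above the idler wheel; it moves with the arm and pinching it lets it turn between the fingers
- knob_bar (a point): centre of the knob's bar, on its vertical turning axis, 73 mm above the desk. The bar is 48 mm long (along this point's x), 13 mm thick (along its y) and 24 mm high, from 61 to 85 mm above the desk; the steel bracket under it is 46 mm high
- clamp_knob (a joint): turn of the clamp knob in rad: about 0 locked (bar along the plate's x), 1.57 fully unlocked against its stop (bar along the plate's y). Positive is counter-clockwise from above. It is stiff (0.06 N m) and stays where it is left. Turning it lifts a pin out of the forked tail of the arm; the arm is free from about 1.0 rad on
- tensioner_arm (a joint): swing of the arm in rad: 0 at rest, toward the plate's front (-x) side; it grows as the post swings toward the plate's +x side (clockwise from above), to the back stop at 0.80. At 0.40 the arm lies along the plate's y. A spring pulls it back to 0 (2.7 N at the post at rest, about 7 N at 0.75) and the click of the pawl (about 4 N more) comes between 0.33 and 0.46; once past it the pawl would catch the arm at about 0.46 if it were let go
- pawl (a joint): slide of the sprung ratchet pawl in m: 0 when it is fully out (before and after the click), up to 0.010 while the arm's tooth presses it back
- pin_tin: loose round tin, 55 mm in diameter, 23 mm high, a bystander; origin at the centre of its underside
- lens: loose black spare microscope lens, 62 mm in diameter, 37 mm high, a bystander; origin at the centre of its underside
- eyepiece: loose black microscope eyepiece, 41 mm in diameter, 57 mm high, a bystander; origin at the centre of its underside

How it is judged:
By the outcome, as a careful person would: the job done as asked, in the order asked, and still so for the second after the job is handed in, while the arm keeps its last pose, push and grip.
It also fails if it takes over 48 s, if anything falls off the work surface, if the arm or the gripper's body presses on something with over 40 N, if the wrist force passes 120 N, or if a joint passes its speed limit or range.

### The arm

A 7-joint arm with a two-finger parallel gripper is mounted at the origin on a cart in front of the work surface, level with it; the furniture and walls round the work are solid. World frame = base frame: x ahead of the robot, y to its left, z up, the work surface at z = 0. Lengths are in m, angles in rad, forces in N, time in s.
With the tool pointing down it reaches from about 0.35 to 0.9 m from the base axis. Payload 8.1 kg.
Tool frame: the origin (TCP) lies midway between the tips of the shut fingers; the grasp point (between the pads) lies 19 mm behind it; z points along the fingers, x is the direction in which the jaws open and shut, and the axes are right-handed (so a half turn about z gives the same grasp; the last joint's range is limited). The gripper opens to 92 mm and grips with 3 to 60 N. Pads are 19 mm wide; open, the fingers measure 130 mm over their backs; the gripper's body (75 mm by 190 mm) begins 47 mm behind the grasp point.
Start: joints at [1.2, 0.434, 0.025, 1.573, -0.012, 1.134, -0.075], TCP at [0.165, -0.603, 0.227] pointing down, gripper open.
Joint ranges: [-2.62, 2.62], [-0.44, 2.09], [-1.27, 1.32], [0.08, 2.57], [-1.32, 4.46], [0.12, 2], [-2.74, 2.74]. Speed limits (rad/s): [2.22, 2.22, 3.01, 3.01, 3.14, 3.14, 3.14].

### API

Orientations are given as a rotation vector (axis times angle).
In Python, from cell import arm gives the robot as it stands. The module is installed in compiled form; this text tells all that it offers.
- The arm moves only by the tool play_rows, never from a script. Its argument "motion" is a list of rows, each a list of 7 numbers: the gripper's target within -1 to 1 (fully open at 1, half-way at 0, shut at -1), then the shift along the tool's x, y, z in mm, then the turn, a rotation vector about the tool's x, y, z in rad. In form: [[claw, tx, ty, tz, ax, ay, az], ...]. A call has 1 to 10 rows; each row is the pose to reach, as a shift and turn from the pose measured when the call began, along the tool's axes at that moment; what a row does not reach only later rows make up. A row lasts 1/10 s, in which the tool goes at most 50 mm and 8.59 degrees, less where a joint would pass 70% of its speed; a pose out of reach is approached as far as the arm can. A call with a gripper value outside its range is refused whole. The fingers move at their own pace and stop on an object; "force" is the grip in N (left out, the last holds). Time passes only in rows, so rows that repeat a pose let the fingers close. It gives the time, the measured TCP pose, the force and the opening at its end, in the units of the state.
- arm.observe(): the state, without advancing time (a new reading comes with each control period).
- arm.get_image(name): name is "side" or "top" or "wrist"; returns a dict with "img" (420x560x3 uint8, blue, green, red), "depth" (420x560 float32, m along the optical axis (not along the pixel's ray), 0 where there is no reading), "K" (3x3 intrinsics, pixels), "rvec" (rotation vector, rad) and "tvec" (3), from world to camera coordinates, as OpenCV has them. Camera axes: x right, y down, z forward; pixel columns grow to the right and rows downward; lengths in m; the calibration is good to about 2 mm. A picture is of the moment at which its call begins.
- arm.sign_off(): hands the job in, once; it reports no verdict.
Trained networks look in a picture, given as the dict that the camera call returned (one of the last four; its "shot" number tells which), for a name from the list of things; names that differ only in an ending like _2 or _b are one class to them, and where a whole thing is asked for, a point or a joint stands for the part that bears it (a point fixed in the world has none). Each returns a list of dicts, best first, with "score" (0 to 1); they miss things now and then, are a little off and sometimes report something else, mostly with a low value. They report only what shows in the picture. A call takes as long as a camera call.
- arm.look_for(picture, query): "box" ([left, top, width, height] as shares, 0 to 1, of the picture: columns of its width, rows of its height, round what is visible of it).
The state is a dict: "clock": time; "joints": joint angles; "dq": joint speeds; "joint_efforts": joint torques, N m; "position": TCP position; "ee_rot": TCP orientation; "force": force on the tool from outside, world axes, zero at the start; "ft_torque": the same for the moment, N m; "width": opening from 0.0 (shut) to 1.0 (fully open).
Only numpy, scipy, OpenCV 4.12 (cv2) and the standard library are available. Lean on these libraries where they do the work, as an engineer would, in place of code of your own. Each camera call takes 0.05 s, during which the arm holds its last target. There are 200 camera calls.

## Working session

There is one attempt and no reset: what is moved stays moved. The work goes in short steps, Python scripts to look and compute and a tool call to move; the robot and the scene stay as the last step left them, time stands still between calls to the robot, and variables do not carry over. Pictures are saved under pics/ and viewed, on a budget of 10 in all, crops included, one or two more only if the job needs it, and the job is handed in when it is done.

Besides the shell and the picture viewer there is one more tool, called after "Request:" in YAML: its name, and indented under it one key for each argument. play_rows: Moves the arm, as the interface text tells. Its arguments: {"type":"object","properties":{"motion":{"type":"array"},"force":{"type":"number"}},"required":["motion"]}

```bash
mkdir -p pics; cat > h.py <<'E'
import numpy as np,cv2
from cell import arm
def R(v): return cv2.Rodrigues(np.array(v,float))[0]
def cloud(p):
    d=p["depth"];K=np.array(p["K"]);v,u=np.indices(d.shape)
    c=np.stack([(u-K[0,2])/K[0,0]*d,(v-K[1,2])/K[1,1]*d,d],-1)
    w=(c-np.array(p["tvec"]).ravel())@R(p["rvec"])
    w[d<=0]=np.nan
    return w
def st():
    s=arm.observe();print({k:np.round(s[k],3).tolist() for k in("clock","joints","position","ee_rot","force","ft_torque","width")});return s
E
python3 - <<'E'
from h import *
s=st();print(R(s["ee_rot"]).round(3).tolist())
for n in("top","side"):
    p=arm.get_image(n);cv2.imwrite(f"pics/{n}0.png",p["img"]);w=cloud(p);np.savez(f"{n}0.npz",w=w,img=p["img"],K=p["K"],rvec=p["rvec"],tvec=p["tvec"])
    for q in("belt_tensioner","knob_bar","post","pin_tin","lens","eyepiece","pawl","pivot"):
        for r in arm.look_for(p,q)[:2]:
            l,t,a,b=r["box"];x0,x1,y0,y1=int(l*560),int((l+a)*560),int(t*420),int((t+b)*420)
            c=w[y0:y1+1,x0:x1+1].reshape(-1,3);c=c[~np.isnan(c[:,2])]
            m=w[(y0+y1)//2,(x0+x1)//2]
            print(n,q,round(r["score"],2),[x0,y0,x1,y1],"mid",m.round(3),"zmax",np.percentile(c[:,2],98).round(3) if len(c) else None)
E
```

```text
{'clock': 0.0, 'joints': [1.2, 0.435, 0.025, 1.574, -0.012, 1.134, -0.075], 'position': [0.165, -0.602, 0.226], 'ee_rot': [-2.497, 1.905, 0.002], 'force': [0.715, 0.101, 0.37], 'ft_torque': [-0.006, 0.011, 0.02], 'width': 0.998}
[[0.265, -0.964, -0.001], [-0.964, -0.265, 0.001], [-0.002, 0.0, -1.0]]
top belt_tensioner 0.93 [210, 211, 307, 276] mid [0.538 0.168 0.012] zmax 0.082
top belt_tensioner 0.74 [291, 228, 298, 244] mid [0.555 0.084 0.083] zmax 0.088
top knob_bar 0.46 [290, 229, 298, 247] mid [0.55  0.084 0.086] zmax 0.088
top post 0.77 [226, 232, 293, 267] mid [0.523 0.165 0.03 ] zmax 0.082
top pin_tin 0.63 [369, 263, 391, 285] mid [ 0.469 -0.134  0.017] zmax 0.024
top pin_tin 0.16 [226, 234, 289, 265] mid [0.523 0.17  0.028] zmax 0.088
top lens 0.66 [288, 134, 310, 161] mid [0.776 0.073 0.035] zmax 0.039
top lens 0.39 [151, 260, 169, 275] mid [0.475 0.399 0.051] zmax 0.059
top eyepiece 0.75 [150, 261, 169, 274] mid [0.475 0.401 0.053] zmax 0.059
top pivot 0.89 [207, 209, 311, 275] mid [0.54  0.166 0.014] zmax 0.081
side belt_tensioner 0.91 [229, 213, 344, 284] mid [0.539 0.158 0.015] zmax 0.079
side knob_bar 0.75 [315, 216, 325, 237] mid [0.543 0.08  0.083] zmax 0.086
side post 0.62 [254, 237, 322, 269] mid [0.517 0.156 0.028] zmax 0.088
side pin_tin 0.62 [407, 244, 430, 271] mid [ 0.467 -0.136  0.02 ] zmax 0.023
side lens 0.83 [295, 155, 318, 182] mid [0.764 0.071 0.034] zmax 0.037
side eyepiece 0.65 [167, 267, 188, 294] mid [0.47  0.403 0.053] zmax 0.057
side pawl 0.58 [244, 246, 252, 260] mid [0.541 0.247 0.012] zmax 0.03
side pivot 0.63 [227, 217, 343, 285] mid [0.524 0.162 0.027] zmax 0.078
```

View pics/top0.png

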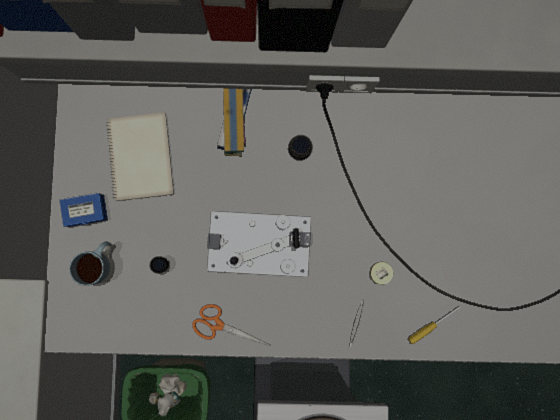

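View pics/side0.png

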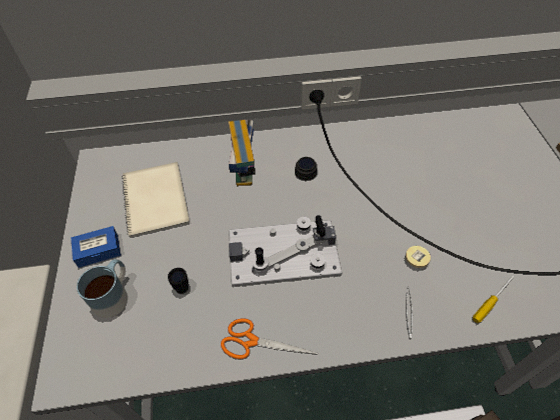

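The top view shows the plate with its corners at about (209,212) and (308,276). The knob bar is at (295,238) along world x, the post at (235,261), and the arm pivot near (278,244). Next I measure these precisely.

```bash
python3 - <<'E'
from h import *
for n in("top","side"):
    w=np.load(n+"0.npz")["w"]
    f=w.reshape(-1,3);f=f[~np.isnan(f[:,2])]
    reg=f[(f[:,0]>.42)&(f[:,0]<.66)&(f[:,1]>.0)&(f[:,1]<.32)]
    hi=reg[(reg[:,2]>.076)&(reg[:,2]<.1)]
    for nm,c in(("knob",hi[hi[:,1]<.14]),("post",hi[hi[:,1]>.18])):
        r=cv2.minAreaRect(c[:,:2].astype(np.float32)*1000)
        print(n,nm,len(c),"mean",c.mean(0).round(4),"rect",np.round(r[0],1),np.round(r[1],1),round(r[2],1),"z",np.percentile(c[:,2],[5,50,95]).round(4))
    pl=reg[(reg[:,2]>.010)&(reg[:,2]<.019)]
    r=cv2.minAreaRect(pl[:,:2].astype(np.float32)*1000);print(n,"plate",len(pl),np.round(r[0],1),np.round(r[1],1),round(r[2],2),"z",np.median(pl[:,2]))
    print(np.round(cv2.boxPoints(r)).tolist())
d=np.load("top0.npz");cv2.imwrite("pics/topcrop.png",cv2.resize(d["img"][205:282,200:320],None,fx=6,fy=6,interpolation=cv2.INTER_CUBIC))
E
```

```text
top knob 113 mean [0.5521 0.0796 0.0832] rect [551.8  79.4] [44.9 13.1] 4.5 z [0.0797 0.0833 0.0869]
top post 46 mean [0.4959 0.2234 0.0907] rect [495.1 222.7] [16.2 15.8] 0.1 z [0.087  0.0911 0.0948]
top plate 4180 [537.2 166.2] [249.8 149.9] 88.05 z 0.013659779165788744
[[458.0, 44.0], [608.0, 39.0], [616.0, 288.0], [467.0, 294.0]]
side knob 111 mean [0.5481 0.0782 0.0824] rect [550.   77.8] [47.2 13.1] 3.7 z [0.0783 0.0826 0.0859]
side post 68 mean [0.4933 0.2223 0.0879] rect [494.8 222.3] [16. 17.] 36.9 z [0.0786 0.0887 0.0916]
side plate 3809 [535.5 164.3] [249.6 152. ] 87.97 z 0.012956028886247974
[[455.0, 42.0], [607.0, 37.0], [616.0, 286.0], [464.0, 292.0]]
```

View pics/topcrop.png

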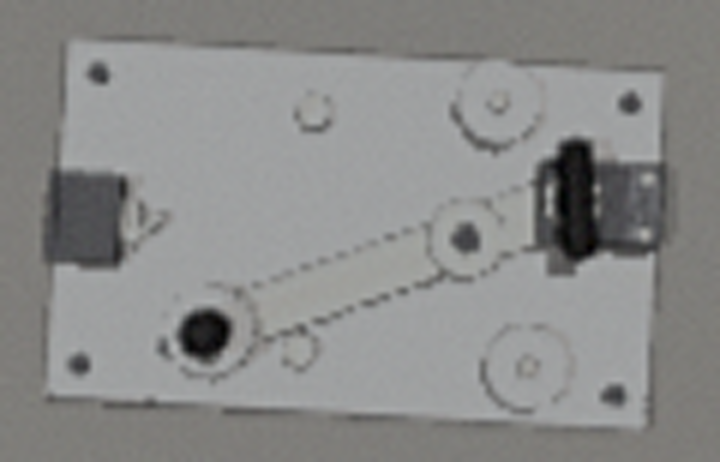

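The crop shows the post at (205,333), the pivot at (465,238) and the knob bar upright at (577,200). That matches the 110 mm arm length and the plate yaw of about -2°. Moving above the knob.

Request:
play_rows:
  motion:
    - [0.2,-55,-55,0,0,0,0]
    - [0.2,-110,-110,0,0,0,0]
    - [0.2,-554,-552,0,0,0,0]
    - [0.2,-554,-552,0,0,0,0]
    - [0.2,-554,-552,0,0,0,0]
    - [0.2,-554,-552,0,0,0,0]
    - [0.2,-554,-552,0,0,0,0]
    - [0.2,-554,-552,0,0,0,0]
    - [0.2,-554,-552,0,0,0,0]
    - [0.2,-554,-552,0,0,0,0]

```text
clock: 1.9
position: [0.4128, -0.1661, 0.2271]
ee_rot: [-2.498, 1.905, -0.002]
force: [0.5, -1.0, -0.0]
width: 0.601
```

```bash
cat >> h.py <<'E'
def go(x,y,z,yaw=None):
    s=st();M=R(s["ee_rot"]);t=M.T@(np.array([x,y,z])-s["position"])*1000
    a=np.degrees(np.arctan2(M[1,0],M[0,0]));print("yaw of tool x",a.round(2),"shift",t.round(1))
    if yaw is not None:
        c,q=np.cos(np.radians(yaw)),np.sin(np.radians(yaw));T=np.array([[c,q,0],[q,-c,0],[0,0,-1.]])
        print("turn",cv2.Rodrigues(M.T@T)[0].ravel().round(4))
E
python3 -c "
from h import *
go(.551,.0785,.2,-86)"
```

```text
{'clock': 1.9, 'joints': [0.508, 0.16, -0.279, 1.97, 0.052, 1.018, -1.098], 'position': [0.413, -0.166, 0.227], 'ee_rot': [-2.498, 1.905, -0.002], 'force': [0.47, -1.013, -0.019], 'ft_torque': [-0.026, -0.102, -0.006], 'width': 0.601}
yaw of tool x -74.68 shift [-199.4 -197.9   27.1]
turn [-0.0008 -0.0008  0.1976]
```

Request:
play_rows:
  motion:
    - [0.0,-199,-198,27,0,0,0.198]
    - [0.0,-199,-198,27,0,0,0.198]
    - [0.0,-199,-198,27,0,0,0.198]
    - [0.0,-199,-198,27,0,0,0.198]
    - [0.0,-199,-198,27,0,0,0.198]
    - [0.0,-199,-198,27,0,0,0.198]
    - [0.0,-199,-198,27,0,0,0.198]
    - [0.0,-199,-198,27,0,0,0.198]

```text
clock: 2.7
position: [0.5512, 0.0793, 0.1997]
ee_rot: [2.3, -2.14, 0.001]
force: [0.6, -0.6, -0.7]
width: 0.5
```

```bash
python3 - <<'E'
from h import *
p=arm.get_image("wrist");cv2.imwrite("pics/w1.png",p["img"]);w=cloud(p)
f=w.reshape(-1,3);f=f[~np.isnan(f[:,2])]
c=f[(abs(f[:,0]-.55)<.04)&(abs(f[:,1]-.079)<.04)&(f[:,2]>.076)&(f[:,2]<.095)]
if len(c):
    r=cv2.minAreaRect(c[:,:2].astype(np.float32)*1000);print(len(c),c.mean(0).round(4),r,np.percentile(c[:,2],[5,50,95]))
c=f[(abs(f[:,0]-.495)<.03)&(abs(f[:,1]-.2225)<.03)&(f[:,2]>.08)&(f[:,2]<.1)]
if len(c): print("post",cv2.minAreaRect(c[:,:2].astype(np.float32)*1000))
go(.551,.0785,.056,-86)
E
```

```text
990 [0.5531 0.0788 0.0838] ((552.2263793945312, 78.70527648925781), (46.55571746826172, 12.643574714660645), 4.142672061920166) [0.08101528 0.08409435 0.08554492]
post ((500.99755859375, 223.02980041503906), (18.544185638427734, 9.109129905700684), 88.77813720703125)
{'clock': 2.75, 'joints': [0.042, 0.38, -0.374, 1.754, 0.159, 1.038, -1.89], 'position': [0.551, 0.078, 0.2], 'ee_rot': [2.297, -2.142, 0.002], 'force': [0.01, -0.955, 0.232], 'ft_torque': [0.013, 0.01, -0.027], 'width': 0.501}
yaw of tool x -86.01 shift [ -0.9  -0.  143.9]
turn [-0.0002 -0.0012 -0.0002]
```

View pics/w1.png

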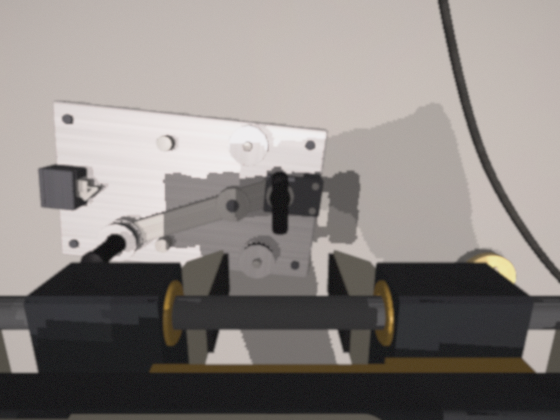

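The wrist view shows the bar at (280,200), dark and vertical, ahead of the fingers and in line with the jaws' gap. The centre agrees with the other cameras within 2 mm. Descending and gripping.

Request:
play_rows:
  motion:
    - [0.0,-1,-1,40,0,0,0]
    - [0.0,-1,-1,80,0,0,0]
    - [0.0,-1,-1,115,0,0,0]
    - [0.0,-1,-1,135,0,0,0]
    - [0.0,-1,-1,144,0,0,0]
    - [-1,-1,-1,144,0,0,0]
    - [-1,-1,-1,144,0,0,0]
    - [-1,-1,-1,144,0,0,0]
    - [-1,-1,-1,144,0,0,0]
    - [-1,-1,-1,144,0,0,0]
  force: 30

```text
clock: 3.75
position: [0.5528, 0.0782, 0.0569]
ee_rot: [-2.297, 2.143, -0.004]
force: [-0.8, -2.7, 6.3]
width: 0.178
```

```bash
python3 -c "
from h import *
go(.552,.0787,.056,0)"
```

```text
{'clock': 3.75, 'joints': [-0.002, 0.551, -0.327, 1.896, 0.257, 0.734, -1.977], 'position': [0.553, 0.078, 0.057], 'ee_rot': [-2.297, 2.143, -0.004], 'force': [-0.845, -2.733, 6.295], 'ft_torque': [-0.655, 0.085, 0.015], 'width': 0.178}
yaw of tool x -86.04 shift [-0.6  0.7  0.9]
turn [-2.0000e-04 -3.0000e-03 -1.5017e+00]
```

Request:
play_rows:
  motion:
    - [-1,0,0,-1,0,0,0]
    - [-1,0,0,-2,0,0,0]
    - [-1,0,0,-2,0,0,0]

```text
clock: 4.05
position: [0.5526, 0.0781, 0.0575]
ee_rot: [-2.297, 2.143, -0.003]
force: [7.1, 0.9, -21.2]
width: 0.177
```

```bash
python3 -c "
from h import *
st()
p=arm.get_image('side');cv2.imwrite('pics/s1.png',cv2.resize(p['img'][170:300,220:380],None,fx=4,fy=4,interpolation=cv2.INTER_CUBIC))"
```

```text
{'clock': 4.05, 'joints': [-0.001, 0.55, -0.328, 1.895, 0.256, 0.736, -1.976], 'position': [0.553, 0.078, 0.057], 'ee_rot': [-2.297, 2.143, -0.003], 'force': [7.073, 0.864, -21.167], 'ft_torque': [0.248, -1.584, -0.004], 'width': 0.177}
```

View pics/s1.png

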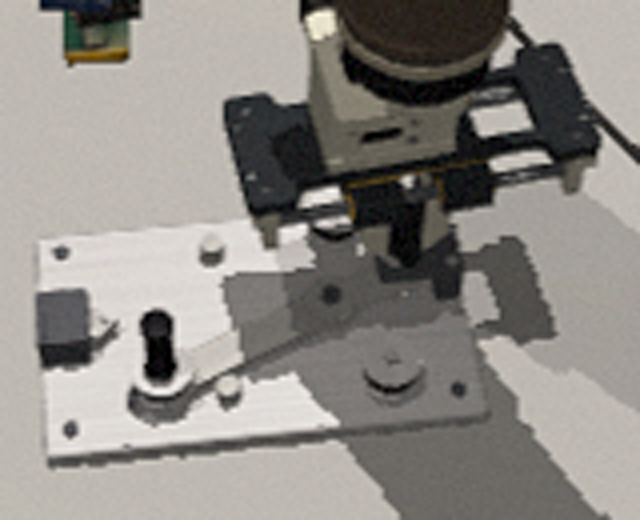

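The side view shows the jaws firmly round the bar at about (410,245). The force only comes from my 2 mm upward nudge. Now turning in two stages.

Request:
play_rows:
  motion:
    - [-1,0,0,1,0,0,-0.06]
    - [-1,0,0,1,0,0,-0.14]
    - [-1,0,0,1,0,0,-0.22]
    - [-1,0,0,1,0,0,-0.3]
    - [-1,0,0,1,0,0,-0.38]
    - [-1,0,0,1,0,0,-0.46]
    - [-1,0,0,1,0,0,-0.54]
    - [-1,0,0,1,0,0,-0.62]
    - [-1,0,0,1,0,0,-0.7]
    - [-1,0,0,1,0,0,-0.77]

```text
clock: 5.1
position: [0.5525, 0.0787, 0.057]
ee_rot: [2.935, -1.119, 0.003]
force: [-2.4, 1.1, 3.7]
width: 0.174
```

```bash
python3 -c "
from h import *
go(.5525,.0785,.0566,0)"
```

```text
{'clock': 5.1, 'joints': [0.14, 0.588, -0.531, 1.883, 0.413, 0.779, -1.345], 'position': [0.553, 0.079, 0.057], 'ee_rot': [2.935, -1.119, 0.003], 'force': [-2.424, 1.106, 3.652], 'ft_torque': [0.169, 0.379, -0.046], 'width': 0.174}
yaw of tool x -41.72 shift [0.1 0.2 0.4]
turn [ 2.000e-04 -1.700e-03 -7.281e-01]
```

Request:
play_rows:
  motion:
    - [-1,0,0,0,0,0,-0.08]
    - [-1,0,0,0,0,0,-0.16]
    - [-1,0,0,0,0,0,-0.24]
    - [-1,0,0,0,0,0,-0.32]
    - [-1,0,0,0,0,0,-0.4]
    - [-1,0,0,0,0,0,-0.48]
    - [-1,0,0,0,0,0,-0.56]
    - [-1,0,0,0,0,0,-0.63]
    - [-1,0,0,0,0,0,-0.69]
    - [-1,0,0,0,0,0,-0.73]

```text
clock: 6.1
position: [0.5519, 0.079, 0.0571]
ee_rot: [3.141, 0.007, 0.001]
force: [-1.3, 0.1, -0.3]
width: 0.176
```

```bash
python3 -c "
from h import *
go(.5525,.0785,.0566,3)"
```

```text
{'clock': 6.1, 'joints': [0.262, 0.639, -0.718, 1.873, 0.556, 0.839, -0.739], 'position': [0.552, 0.079, 0.057], 'ee_rot': [3.141, 0.007, 0.001], 'force': [-1.334, 0.147, -0.304], 'ft_torque': [0.124, 0.272, -0.194], 'width': 0.176}
yaw of tool x 0.25 shift [0.6 0.5 0.5]
turn [ 0.0007 -0.0004 -0.048 ]
```

Request:
play_rows:
  motion:
    - [-1,0,0,0,0,0,-0.04]
    - [-1,0,0,0,0,0,-0.07]
    - [-1,0,0,0,0,0,-0.07]

```text
clock: 6.4
position: [0.5518, 0.0787, 0.0571]
ee_rot: [3.138, 0.117, 0.0]
force: [-0.0, -1.4, -1.0]
width: 0.176
```

```bash
python3 -c "
from h import *
go(.5525,.0785,.0566,-2)"
```

```text
{'clock': 6.4, 'joints': [0.273, 0.645, -0.735, 1.873, 0.57, 0.846, -0.68], 'position': [0.552, 0.079, 0.057], 'ee_rot': [3.138, 0.117, 0.0], 'force': [-0.033, -1.428, -0.957], 'ft_torque': [-0.287, -0.106, -0.365], 'width': 0.176}
yaw of tool x 4.25 shift [0.7 0.2 0.5]
turn [ 0.0011 -0.      0.1092]
```

The turning moment rose from 0.05 to 0.37 N·m, so the knob is on its stop. Releasing and lifting.

Request:
play_rows:
  motion:
    - [0,0,0,0,0,0,0]
    - [0,0,0,0,0,0,0]
    - [0,0,0,0,0,0,0]
    - [0,0,0,-20,0,0,0]
    - [0,0,0,-60,0,0,0]
    - [0,0,0,-100,0,0,0]
    - [0,0,0,-120,0,0,0]

```text
clock: 7.1
position: [0.5529, 0.0798, 0.1805]
ee_rot: [3.139, 0.117, 0.006]
force: [-0.7, -0.6, -0.2]
width: 0.501
```

```bash
python3 - <<'E'
from h import *
for n in ("top","wrist"):
    p=arm.get_image(n);f=cloud(p).reshape(-1,3);f=f[~np.isnan(f[:,2])]
    for nm,x,y,h,z0,z1 in(("knob",.552,.079,.04,.076,.09),("post",.495,.2225,.025,.08,.097)):
        c=f[(abs(f[:,0]-x)<h)&(abs(f[:,1]-y)<h)&(f[:,2]>z0)&(f[:,2]<z1)]
        if len(c)>5: print(n,nm,len(c),c.mean(0).round(4),cv2.minAreaRect(c[:,:2].astype(np.float32)*1000))
    cv2.imwrite(f"pics/{n}2.png",p["img"])
go(.495,.2225,.14,0)
E
```

```text
top post 47 [0.496  0.2234 0.0904] ((495.0845947265625, 222.64834594726562), (16.154844284057617, 15.92685604095459), 1.60128653049469)
wrist knob 1094 [0.5514 0.0812 0.0837] ((551.4827880859375, 79.95648193359375), (47.235206604003906, 13.007790565490723), 88.16597747802734)
{'clock': 7.2, 'joints': [0.351, 0.504, -0.836, 1.751, 0.424, 1.07, -0.556], 'position': [0.554, 0.08, 0.18], 'ee_rot': [3.139, 0.116, 0.009], 'force': [0.645, 0.1, -0.488], 'ft_torque': [0.051, -0.097, 0.029], 'width': 0.498}
yaw of tool x 4.25 shift [ -48.  -146.7   40.1]
turn [ 0.0004 -0.0057  0.0742]
```

View pics/wrist2.png

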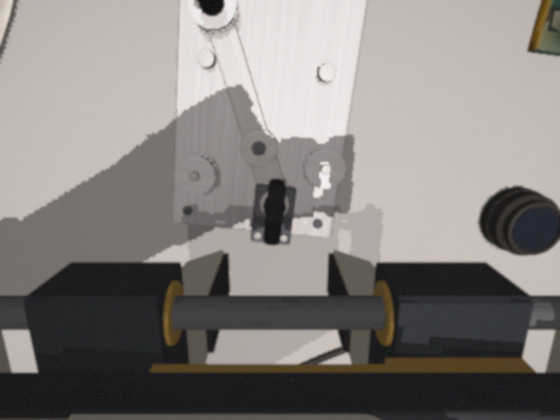

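The bar now lies at 88.2° and the plate's y axis at 88.05°, so it is fully unlocked. The wrist picture shows it upright at (275,210), and the post has not moved. Going to the post.

Request:
play_rows:
  motion:
    - [0,-12,-37,5,0,0,0]
    - [0,-24,-74,10,0,0,0]
    - [0,-36,-110,20,0,0,0]
    - [0,-48,-147,30,0,0,0]
    - [0,-48,-147,40,0,0,0]
    - [0,-48,-147,75,0,0,0]
    - [0,-48,-147,105,0,0,0]
    - [0,-48,-147,121,0,0,0]
    - [0,-48,-147,126,0,0,0]
    - [0,-48,-147,126,0,0,0]

```text
clock: 8.2
position: [0.4953, 0.2228, 0.0538]
ee_rot: [3.139, 0.117, 0.008]
force: [-0.9, 0.3, -0.5]
width: 0.499
```

Request:
play_rows:
  motion:
    - [-1,0,0,0,0,0,0]
    - [-1,0,0,0,0,0,0]
    - [-1,0,0,0,0,0,0]
    - [-1,0,0,0,0,0,0]
    - [-1,0,0,0,0,0,0]
  force: 40

```text
clock: 8.7
position: [0.4963, 0.2229, 0.0544]
ee_rot: [-3.139, -0.116, -0.01]
force: [1.6, -0.0, 3.2]
width: 0.174
```

```bash
python3 - <<'E'
from h import *
s=st();M=R(s["ee_rot"]);P=s["position"][:2]
th0=np.radians(88.05)+.4
u=lambda q:np.array([np.cos(th0-q),np.sin(th0-q)])
for post in(np.array([.495,.2225]),P):
    piv=post-.11*u(0);print("pivot",piv.round(4))
    for q in np.r_[.05:.8:.1,.74,.77]:
        d=piv+.11*u(q)-P; print(q.round(2),(M.T@np.r_[d,0]*1000).round(1)[:2])
E
```

```text
{'clock': 8.7, 'joints': [0.001, 0.631, -0.742, 1.913, 0.582, 0.819, -0.982], 'position': [0.496, 0.223, 0.054], 'ee_rot': [-3.139, -0.116, -0.01], 'force': [1.575, -0.028, 3.178], 'ft_torque': [-0.067, -0.576, -0.031], 'width': 0.174}
pivot [0.5344 0.1198]
0.05 [ 4.  -1.1]
0.15 [14.8 -3.2]
0.25 [25.7 -4.2]
0.35 [36.7 -4.1]
0.45 [47.7 -2.9]
0.55 [58.4 -0.7]
0.65 [68.9  2.7]
0.75 [79.  7.]
0.74 [78.   6.5]
0.77 [81.  8.]
pivot [0.5356 0.1202]
0.05 [ 5.3 -1.5]
0.15 [16.1 -3.6]
0.25 [27.  -4.6]
0.35 [38.  -4.5]
0.45 [49.  -3.3]
0.55 [59.7 -1. ]
0.65 [70.2  2.3]
0.75 [80.3  6.7]
0.74 [79.3  6.2]
0.77 [82.3  7.7]
```

Gripped: the opening of 16 mm matches the post. Swinging along the arc.

Request:
play_rows:
  motion:
    - [-1,2.5,-0.7,0,0,0,0]
    - [-1,5,-1.5,0,0,0,0]
    - [-1,10.5,-2.5,0,0,0,0]
    - [-1,16,-3.5,0,0,0,0]
    - [-1,21.5,-4.3,0,0,0,0]
    - [-1,27,-4.6,0,0,0,0]
    - [-1,32.5,-4.7,0,0,0,0]
    - [-1,38,-4.5,0,0,0,0]
    - [-1,43.5,-4,0,0,0,0]
    - [-1,49,-3.3,0,0,0,0]

```text
clock: 9.7
position: [0.5367, 0.2327, 0.0539]
ee_rot: [-3.138, -0.123, 0.009]
force: [-32.3, 4.2, 17.2]
width: 0.173
```

```bash
cat >> h.py <<'E'
def swing():
    s=st();M=R(s["ee_rot"]);P=np.array(s["position"][:2]);th0=np.radians(88.05)+.4
    piv=np.array([.535,.120]);v=P-piv
    print("r",np.hypot(*v).round(4),"q",(th0-np.arctan2(v[1],v[0])).round(3))
    for q in(.5,.55,.6,.65,.7,.74,.76,.77):
        d=piv+.11*np.array([np.cos(th0-q),np.sin(th0-q)])-P;print(q,(M.T@np.r_[d,0]*1000).round(1)[:2])
E
python3 -c "
from h import *
swing()"
```

```text
{'clock': 9.7, 'joints': [-0.004, 0.688, -0.735, 1.801, 0.577, 0.886, -0.928], 'position': [0.537, 0.233, 0.054], 'ee_rot': [-3.138, -0.123, 0.009], 'force': [-32.25, 4.174, 17.154], 'ft_torque': [0.813, 6.09, -0.407], 'width': 0.173}
r 0.1127 q 0.381
0.5 [12.7  4.7]
0.55 [18.  6.]
0.6 [23.3  7.5]
0.65 [28.5  9.4]
0.7 [33.6 11.4]
0.74 [37.6 13.3]
0.76 [39.6 14.3]
0.77 [40.5 14.8]
```

The x force of 32 N is more than the expected ~10 N, so I look before continuing.

```bash
python3 - <<'E'
from h import *
p=arm.get_image("side");q=arm.get_image("wrist");st()
a=cv2.resize(p['img'][170:300,220:380],(512,416),interpolation=cv2.INTER_CUBIC)
cv2.imwrite("pics/s3.png",np.vstack([a[:,:],cv2.resize(q["img"][180:],(512,220))])[:600])
E
```

```text
{'clock': 9.8, 'joints': [-0.004, 0.688, -0.734, 1.799, 0.579, 0.884, -0.928], 'position': [0.538, 0.233, 0.054], 'ee_rot': [-3.138, -0.123, 0.005], 'force': [-18.841, 4.746, 8.505], 'ft_torque': [0.897, 3.616, -0.402], 'width': 0.172}
```

View pics/s3.png

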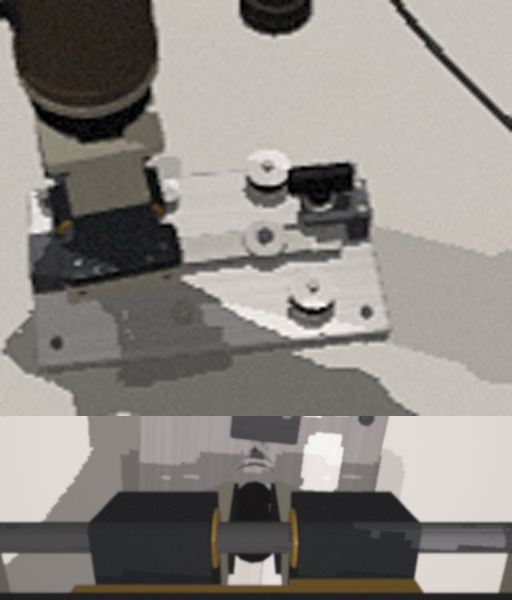

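The post sits squarely between the pads, the arm is in the pawl's click zone, nothing is blocking it, and the force has dropped to 19 N. I continue at a slower pace.

Request:
play_rows:
  motion:
    - [-1,5,1.5,0,0,0,0]
    - [-1,8,2.5,0,0,0,0]
    - [-1,11,3.7,0,0,0,0]
    - [-1,14,4.7,0,0,0,0]
    - [-1,17,5.5,0,0,0,0]
    - [-1,19,6,0,0,0,0]
    - [-1,21,6.5,0,0,0,0]
    - [-1,22,7,0,0,0,0]

```text
clock: 10.6
position: [0.5587, 0.2306, 0.0541]
ee_rot: [-3.134, -0.126, 0.009]
force: [-8.8, 7.0, 2.9]
width: 0.17
```

```bash
python3 -c "
from h import *
swing()"
```

```text
{'clock': 10.6, 'joints': [0.006, 0.712, -0.732, 1.752, 0.577, 0.909, -0.892], 'position': [0.559, 0.231, 0.054], 'ee_rot': [-3.134, -0.126, 0.009], 'force': [-8.837, 7.034, 2.932], 'ft_torque': [1.311, 1.706, -0.499], 'width': 0.17}
r 0.1131 q 0.577
0.5 [-9.1  0.8]
0.55 [-3.8  2.1]
0.6 [1.5 3.7]
0.65 [6.7 5.5]
0.7 [11.8  7.6]
0.74 [15.8  9.5]
0.76 [17.7 10.4]
0.77 [18.7 11. ]
```

Request:
play_rows:
  motion:
    - [-1,3,0.5,0,0,0,0]
    - [-1,5,1.2,0,0,0,0]
    - [-1,7.5,2,0,0,0,0]
    - [-1,10,3,0,0,0,0]
    - [-1,12,3.8,0,0,0,0]
    - [-1,14,4.6,0,0,0,0]
    - [-1,15.5,5.3,0,0,0,0]
    - [-1,15.5,5.3,0,0,0,0]

```text
clock: 11.4
position: [0.5721, 0.2278, 0.0539]
ee_rot: [-3.133, -0.128, 0.015]
force: [-10.7, 0.8, 6.4]
width: 0.173
```

```bash
python3 - <<'E'
from h import *
swing()
ims=[]
for n in("top","side","wrist"):
    p=arm.get_image(n);w=cloud(p);np.savez(n+"3.npz",w=w,img=p["img"])
    f=w.reshape(-1,3);f=f[~np.isnan(f[:,2])]
    # arm top surface points between pivot and post
    c=f[(f[:,0]>.5)&(f[:,0]<.61)&(f[:,1]>.10)&(f[:,1]<.26)&(f[:,2]>.024)&(f[:,2]<.046)]
    print(n,len(c))
    ims.append(p["img"])
a=cv2.resize(ims[1][170:300,220:380],(400,325),interpolation=cv2.INTER_CUBIC)
b=cv2.resize(ims[0][200:285,195:315],(400,283),interpolation=cv2.INTER_CUBIC)
c=cv2.resize(ims[2],(400,300))
o=np.zeros((600,800,3),np.uint8);o[:325,:400]=a;o[:283,400:]=b;o[290:590,400:]=c
cv2.imwrite("pics/m4.png",o)
E
```

```text
{'clock': 11.4, 'joints': [0.013, 0.728, -0.731, 1.719, 0.575, 0.929, -0.868], 'position': [0.572, 0.228, 0.054], 'ee_rot': [-3.133, -0.128, 0.015], 'force': [-10.667, 0.815, 6.353], 'ft_torque': [0.219, 1.924, -0.475], 'width': 0.173}
r 0.114 q 0.698
0.5 [-22.2  -3. ]
0.55 [-16.9  -1.7]
0.6 [-11.6  -0.1]
0.65 [-6.5  1.7]
0.7 [-1.4  3.8]
0.74 [2.6 5.6]
0.76 [4.6 6.6]
0.77 [5.6 7.1]
top 66
side 496
wrist 2152
```

View pics/m4.png

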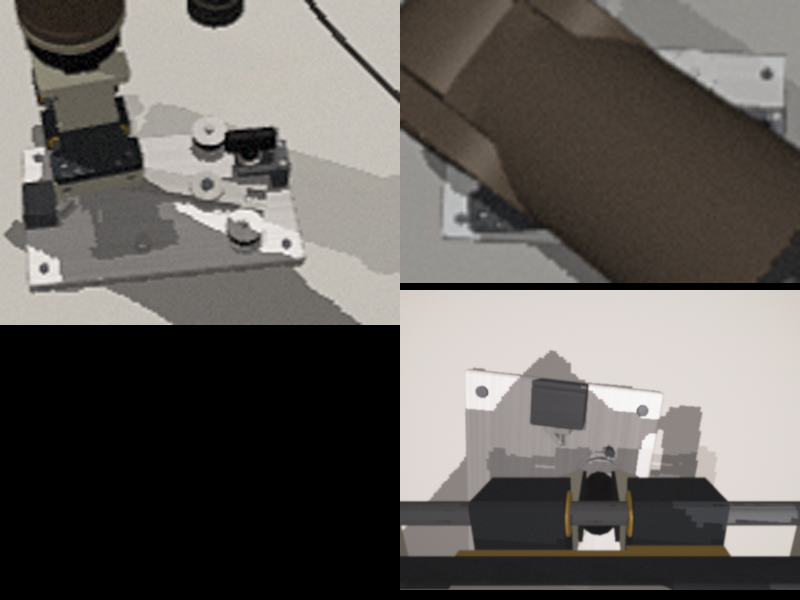

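Request:
play_rows:
  motion:
    - [-1,2.5,1,0,0,0,0]
    - [-1,4,1.6,0,0,0,0]
    - [-1,5,2,0,0,0,0]
    - [-1,6,2.4,0,0,0,0]
    - [-1,6,2.4,0,0,0,0]
    - [-1,6,2.4,0,0,0,0]

```text
clock: 12.15
position: [0.5755, 0.2269, 0.0539]
ee_rot: [-3.133, -0.13, 0.021]
force: [-11.1, -0.3, 8.5]
width: 0.173
```

```bash
python3 - <<'E'
from h import *
s=st()
for px in(.534,.535,.536): print("q from x",px,(np.radians(88.05)+.4-np.arccos((s["position"][0]-px)/.11)).round(3))
for n in("top0","side0"):
    d=np.load(n+".npz")
    # pivot check: project candidate and read what is round it (z 0.03 hub)
    X,_=cv2.projectPoints(np.array([[.535,.120,.035]]),d["rvec"],d["tvec"],d["K"],None);print(n,"pivot px",X.ravel().round(1))
# arm direction from side camera: points of arm top between hub and post
p=arm.get_image("side");f=cloud(p).reshape(-1,3);f=f[~np.isnan(f[:,2])]
c=f[(f[:,0]>.50)&(f[:,0]<.60)&(f[:,1]>.09)&(f[:,1]<.2)&(f[:,2]>.022)&(f[:,2]<.045)]
for y in np.arange(.09,.2,.01):
    k=c[abs(c[:,1]-y)<.005]
    if len(k): print(y.round(3),len(k),k[:,0].min().round(4),k[:,0].max().round(4),np.median(k[:,2]).round(3))
st()
E
```

```text
{'clock': 12.15, 'joints': [0.015, 0.734, -0.731, 1.707, 0.573, 0.937, -0.858], 'position': [0.576, 0.227, 0.054], 'ee_rot': [-3.133, -0.13, 0.021], 'force': [-11.065, -0.287, 8.524], 'ft_torque': [-0.167, 1.915, -0.368], 'width': 0.173}
q from x 0.534 0.753
q from x 0.535 0.743
q from x 0.536 0.733
top0 pivot px [277.7 244.5]
side0 pivot px [302.4 242.8]
0.09 36 0.5077 0.5986 0.029
0.1 94 0.5128 0.5984 0.028
0.11 104 0.515 0.6 0.031
0.12 95 0.5172 0.5966 0.032
0.13 51 0.5187 0.5511 0.03
0.14 42 0.5298 0.5535 0.027
0.15 40 0.5316 0.559 0.027
0.16 42 0.536 0.5646 0.026
0.17 39 0.5413 0.5647 0.026
0.18 12 0.5461 0.5528 0.025
0.19 7 0.5504 0.5536 0.026
0.2 1 0.5526 0.5526 0.025
{'clock': 12.2, 'joints': [0.015, 0.734, -0.731, 1.708, 0.573, 0.937, -0.858], 'position': [0.575, 0.227, 0.054], 'ee_rot': [-3.133, -0.13, 0.021], 'force': [-10.874, 0.885, 8.666], 'ft_torque': [-0.149, 1.967, -0.414], 'width': 0.173}
```

Request:
play_rows:
  motion:
    - [-1,3,1.1,0,0,0,0]
    - [-1,4,1.5,0,0,0,0]
    - [-1,4,1.5,0,0,0,0]
    - [-1,4,1.5,0,0,0,0]
    - [-1,4,1.5,0,0,0,0]
    - [-1,4,1.5,0,0,0,0]

```text
clock: 12.8
position: [0.577, 0.2264, 0.0538]
ee_rot: [-3.134, -0.132, 0.028]
force: [-10.5, -0.1, 9.3]
width: 0.173
```

```bash
python3 - <<'E'
from h import *
s=st();print("q",(np.radians(88.05)+.4-np.arccos((s["position"][0]-.535)/.11)).round(3))
p=arm.get_image("side");w=cloud(p);d=np.load("side0.npz")["w"]
for q in("lens","pin_tin","eyepiece","knob_bar"):
    for r in arm.look_for(p,q)[:1]:
        l,t,a,b=r["box"];print(q,round(r["score"],2),w[int((t+b/2)*420),int((l+a/2)*560)].round(3))
f=w.reshape(-1,3);c=f[(abs(f[:,0]-.552)<.04)&(abs(f[:,1]-.079)<.04)&(f[:,2]>.076)&(f[:,2]<.09)]
print("knob",cv2.minAreaRect(c[:,:2].astype(np.float32)*1000))
c=f[(f[:,2]>.022)&(f[:,2]<.045)&(f[:,0]>.5)&(f[:,0]<.6)]
e=[(y,c[abs(c[:,1]-y)<.005][:,0].min()) for y in(.14,.15,.16,.17,.18)]
k=np.polyfit(*zip(*e),1)[0];print("q from arm edge",(.4+np.arctan(k)-.034).round(3))
st()
E
```

```text
{'clock': 12.8, 'joints': [0.017, 0.738, -0.732, 1.7, 0.57, 0.944, -0.852], 'position': [0.577, 0.226, 0.054], 'ee_rot': [-3.134, -0.132, 0.028], 'force': [-10.545, -0.139, 9.281], 'ft_torque': [-0.308, 1.907, -0.433], 'width': 0.173}
q 0.758
lens 0.86 [0.764 0.068 0.034]
pin_tin 0.96 [ 0.462 -0.13   0.021]
eyepiece 0.95 [0.47  0.404 0.05 ]
knob_bar 0.71 [0.473 0.402 0.048]
knob ((549.1661987304688, 77.57289123535156), (47.93608856201172, 13.469627380371094), 86.72197723388672)
q from arm edge 0.759
{'clock': 13.05, 'joints': [0.017, 0.738, -0.732, 1.7, 0.57, 0.945, -0.852], 'position': [0.577, 0.226, 0.054], 'ee_rot': [-3.134, -0.132, 0.028], 'force': [-11.197, -1.183, 8.656], 'ft_torque': [-0.305, 1.956, -0.372], 'width': 0.175}
```

```bash
python3 -c "
from h import *
print(arm.sign_off());st()"
```

```text
the job is handed in; nothing more can be done
None
the job is handed in; nothing more can be done
```

The knob is unlocked, and the gripper is holding the tensioner arm past the click, just short of its back stop. I handed the job in at about 13 s of the 48 s allowed. No verdict is reported.

- **Knob:** I turned it counter-clockwise until it met its stop, where the turning moment rose from about 0.05 to 0.37 N·m. After release the wrist camera put the bar at 88.2° and the plate's y axis at 88.05°. A last side-camera check read 86.7°, about 1.3° off.
- **Arm:** I pinched the post with 40 N and swung it past the click to about 0.76 rad (back stop 0.80). The tool position gave 0.758 and the visible arm edge 0.759. About 11 N of spring load is on the gripper, more than the roughly 7 N you gave for 0.75 rad. There was no force jump that would mean it touched the stop.
- **Forces:** During the click the wrist force along x briefly read 32 N, more than I expected, then eased. The camera showed nothing blocking the arm. At the end there was also an upward force of about 9 N on the tool, which I didn't track down.
- **Loose things:** The lens, pin tin and eyepiece read within 7 mm of where they started, and nothing went near them. I put the difference down to measurement noise. In the final check the network's best match for the knob bar was actually the eyepiece, so I used the depth measurement for the bar instead.

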